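# Park the index plunger of a dividing table

## Robot

A 6-joint arm with a two-finger parallel gripper is mounted at the origin on a cart in front of the work surface, level with it; the furniture and walls round the work are solid. World frame = base frame: x ahead of the robot, y to its left, z up, the work surface at z = 0. Lengths are in m, angles in rad, forces in N, time in s.
With the tool pointing down it reaches from about 0.35 to 0.975 m from the base axis. Payload 4.9 kg.
Tool frame: the origin (TCP) lies at the very end of the fingers, on their centre line; the grasp point (between the pads) lies 19 mm behind it (manip.hold_point_z is the distance from the TCP to the grasp point, in m); z points along the fingers, x is the direction in which the jaws open and shut, and the axes are right-handed (so a half turn about z gives the same grasp; the last joint's range is limited). The gripper opens to 85 mm and grips with 20 to 120 N. Pads are 22 mm wide; open, the fingers measure 114 mm over their backs; the gripper's body (76 mm by 85 mm) begins 54 mm behind the grasp point. The pads swing forward as they close: fully open they stand 13 mm farther back than shut.
Start: joints at [-1.276, 0.053, 1.613, -0, 1.476, -0.119], TCP at [0.251, -0.572, 0.231] pointing down, gripper open.
Joint ranges: [-3.01, 3.01], [-1.01, 2.22], [0.06, 2.58], [-1.02, 4.17], [0.09, 2.62], [-3.14, 3.14]. Speed limits (rad/s): [2.57, 2.57, 3.14, 3.14, 3.14, 3.14].

## Interface

Orientations are given as a unit quaternion [w, x, y, z].
In Python, from plant import manip gives the robot as it stands.
- The arm moves only by the shell command python3 -m handwheel 'ROWS' [OPENING]. ROWS is JSON, a list of rows, each an object of numbers: "dx", "dy", "dz": the shift along the tool's x, y, z in m; "ax", "ay", "az": the turn, a rotation vector about the tool's x, y, z in rad. In form: [{"dx": .., "dy": .., "dz": .., "ax": .., "ay": .., "az": ..}, ...]. A call has 1 to 5 rows; each row is the pose to reach, as a shift and turn from the pose commanded when the call began, along the tool's axes at that moment; what a row does not reach only later rows make up. A row lasts 1/8 s, in which the tool goes at most 62.5 mm and 10.7 degrees, less where a joint would pass 70% of its speed; a pose out of reach is approached as far as the arm can. A call with a gripper value outside its range is refused whole. OPENING is the closure in counts, from 0 (fully open) to 255 (shut), set as the call begins (- or left out, the last holds). The fingers move at their own pace and stop on an object; the grip force is fixed at half the most. Time passes only in rows, so rows that repeat a pose let the fingers close. It gives the time, the measured TCP pose, the force and the opening at its end, in the units of the state.
- manip.state(): the state, without advancing time (a new reading comes with each control period).
- manip.grab_frame(name): name is "scene" or "top" or "wrist"; returns a dict with "image" (420x560x3 uint8, blue, green, red), "z_map" (420x560 float32, m along the optical axis (not along the pixel's ray), 0 where there is no reading), "K" (3x3 intrinsics, pixels), "xyz" and "rotation" of the camera in the world. Camera axes: x right, y up, looking along -z (the intrinsics and any distortion apply to the point x, -y, -z); pixel columns grow to the right and rows downward; lengths in m; the calibration is good to about 2 mm. The wrist camera is an equidistant fisheye: a pixel r from the principal point sees the ray r / f radians off the axis. A picture is of the moment at which its call begins.
- manip.job_done(): hands the job in, once; it reports no verdict.
The state is a dict: "time": time; "joint_pos": joint angles; "joint_vel": joint speeds; "joint_efforts": joint torques, N m; "tool_pos": TCP position; "tool_rot": TCP orientation; "contact_force": force on the tool from outside, world axes, zero at the start; "ft_torque": the same for the moment, N m; "gripper_width": opening from 0.0 (shut) to 1.0 (fully open).
Only numpy, scipy, OpenCV 4.12 (cv2) and the standard library are available. Lean on these libraries where they do the work, as an engineer would, in place of code of your own. Each camera call takes 0.05 s, during which the arm holds its last target.

## Task

Free the round index table so that it can be turned: pull up the T-shaped grip of its sprung plunger until the cross pin is clear of its slot, only then twist it a quarter turn either way and let the pin drop into the shallow rest groove, so that the plunger stays up by itself when you let go. Leave the plunger of the straight stop rail down.

Things in the scene. Friction and masses are not known exactly. Their poses are not given: they have to be found in the camera images.
- table_grip (a point): Centre of the black T grip of the round index table's plunger: a bar 40 mm long (own x), 12 mm thick (y), 20 mm high (z, up), 96 mm above the bench when down. Pinch it from above. Under it: 3 mm collar, thin neck, then the top of a 28 mm square guide block 22 mm below this point. Table: steel disc 88 mm wide with a ring of holes; plunger over its rim; grey post behind it, 62 mm high. Screwed down.
- table_lift (a joint): Height (m) by which that plunger is pulled up. 0 = down, its nose in a hole of the disc; a spring pushes it down with 5 N at 0 and 9 N at the upper stop, 0.024. Above about 0.0145 the cross pin (parallel to the grip bar) is clear of its deep slot in the guide block; only then can the grip be twisted. Parked in the rest groove: about 0.011.
- table_twist (a joint): Twist (rad) of that grip about the upright axis, counter-clockwise from above positive: about 0 in the deep slot (play 0.25), +1.57 or -1.57 over the shallow V-shaped rest groove, which crosses the block's top at right angles to the slot. Stops at 1.95 either way. Turns lightly; let down within 0.3 rad of the groove it centres itself there.
- rail_lift (a joint): Height (m) of the plunger of the straight stop rail: a steel bar 150 mm long with a row of holes and an end stop, under an identical guide block and T grip. It is down (0) and must stay down. The fixtures stand 0.3 to 0.45 m apart, left and right of the bench vise, either on either side. A lamp shade hangs at x 0.40 to 0.58, y -0.71 to -0.53, from 0.25 up: keep clear of it.

How it is judged:
At the end, for the whole second after the job is handed in: The index table's plunger, let go, stays up by itself in its rest groove: lift between 9 and 13.5 mm, the grip twisted a quarter turn (1.30 to 1.85 rad) either way, at rest; the stop rail's plunger is down (under 3 mm) (value of joint table_lift between 0.009 and 0.0135 m and (value of joint table_twist between 1.3 and 1.85 rad or value of joint table_twist between -1.85 and -1.3 rad) and velocity of joint table_lift between -0.005 and 0.005 m/s and value of joint rail_lift below 0.003 m); the robot touches nothing.
It fails at once if the stop rail's plunger was pulled up more than 6 mm (value of joint rail_lift above 0.006 m).
It fails at once if the index table's grip was forced round with the cross pin still in its deep slot (over 0.6 rad at under 9 mm lift) (value of joint table_lift below 0.009 m and (value of joint table_twist above 0.6 rad or value of joint table_twist below -0.6 rad)).
It also fails if it takes over 38 s, if anything falls off the work surface, if the arm or the gripper's body presses on something with over 40 N, if the wrist force passes 120 N, or if a joint passes its speed limit or range.

## Working session

There is one attempt and no reset: what is moved stays moved. The work goes in short steps, Python scripts to look and compute and a shell command to move; the robot and the scene stay as the last step left them, time stands still between calls to the robot, and variables do not carry over. Pictures are saved under pics/ and viewed, and the job is handed in when it is done.

```bash
mkdir -p pics; ls
cat > h.py <<'E'
import numpy as np,cv2
from plant import manip
E
python3 - <<'E'
from h import *
print(manip.state())
for n in("scene","top","wrist"):
    f=manip.grab_frame(n); cv2.imwrite(f"pics/a_{n}.png",f["image"]); np.savez(f"a_{n}.npz",**f); print(n,f["K"].tolist(),f["xyz"],f["rotation"])
E
```

```text
pics
{'time': 0.0, 'joint_pos': array([-1.27601017e+00,  5.33611447e-02,  1.61429359e+00, -1.13680889e-05,
        1.47596534e+00, -1.18998335e-01]), 'joint_vel': array([ 1.56062622e-04, -1.05532176e-03, -7.16314458e-05, -8.33614591e-04,
       -1.00785011e-04,  5.96835927e-04]), 'joint_efforts': array([-4.79882565e-04, -3.93680871e+01, -3.70178139e+01, -2.00533132e-04,
        7.14257068e-03,  2.41883580e-08]), 'tool_pos': array([ 0.25111717, -0.5716629 ,  0.23006059]), 'tool_rot': array([-6.46776181e-04,  8.37280375e-01, -5.46772846e-01, -7.80589570e-04]), 'contact_force': array([ 0.60088297, -0.81541372,  0.18441977]), 'ft_torque': array([-0.03609246,  0.01288586, -0.00136204]), 'gripper_width': 1.004170316415508}
scene [[543.3602303626474, 0.0, 276.34031256617106], [0.0, 543.3602303626474, 202.42224221014422], [0.0, 0.0, 1.0]] [0.26616847 0.54150575 0.83579765] [-0.21186341 -0.09208426  0.37211985  0.89897786]
top [[441.123651832096, 0.0, 278.7358080573268], [0.0, 441.123651832096, 205.70481215557652], [0.0, 0.0, 1.0]] [ 0.45002721 -0.12014008  1.0627415 ] [-0.70352158 -0.05530136  0.06054576  0.70592731]
wrist [[325.19226210127806, 0.0, 280.1632571023114], [0.0, 325.19226210127806, 206.4264000501435], [0.0, 0.0, 1.0]] [ 0.31331527 -0.54555174  0.37265454] [ 0.82987083 -0.11322335  0.07471015 -0.54121463]
```

View pics/a_scene.png

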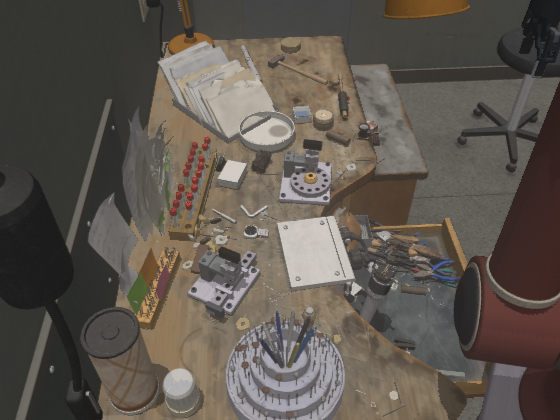

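View pics/a_top.png

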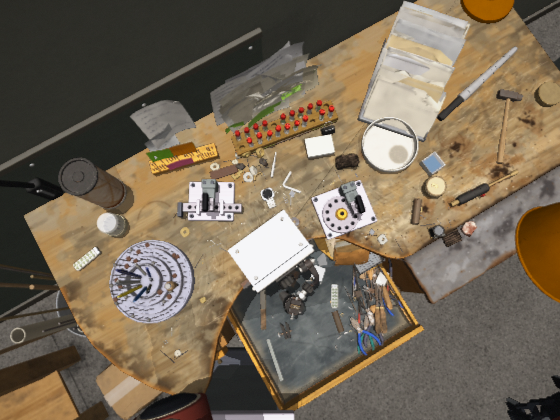

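View pics/a_wrist.png

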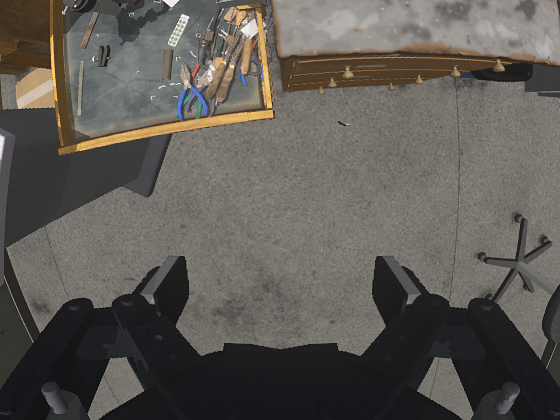

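The index table is the right-hand fixture: disc around (342,212) in the top view and (312,180) in the scene view. The rail is on the left at (210,203) in the top view. I'll zoom in and deproject both.

```bash
cat >> h.py <<'E'
from scipy.spatial.transform import Rotation as R
def rot(q): return R.from_quat([q[1],q[2],q[3],q[0]])
def cloud(f):
    v,u=np.mgrid[0:420,0:560]; z=f["z_map"]; K=f["K"]
    p=np.stack([(u-K[0,2])/K[0,0]*z,-(v-K[1,2])/K[1,1]*z,-z],-1)
    return p@rot(f["rotation"]).as_matrix().T+f["xyz"]
E
python3 - <<'E'
from h import *
for n,(u0,u1,v0,v1) in dict(top=(300,390,170,250),scene=(270,345,130,210)).items():
    f=np.load(f"a_{n}.npz"); P=cloud(f); c=f["image"][v0:v1,u0:u1]
    cv2.imwrite(f"pics/z_{n}.png",cv2.resize(c,None,fx=7,fy=7,interpolation=cv2.INTER_CUBIC))
    S=P[v0:v1,u0:u1].reshape(-1,3); B=c.reshape(-1,3).max(1)
    for lo,hi in((.05,.07),(.07,.085),(.09,.12)):
        m=(S[:,2]>lo)&(S[:,2]<hi); print(n,lo,m.sum(),S[m].mean(0) if m.any() else 0)
    m=(S[:,2]>.096)&(S[:,2]<.115)&(B<80); Q=S[m]
    if m.sum()>5:
        r=cv2.minAreaRect((Q[:,:2]*1000).astype(np.float32)); print(n,m.sum(),r,cv2.boxPoints(r).tolist(),Q[:,2].min(),Q[:,2].max())
E
```

```text
top 0.05 293 [ 0.64519917 -0.2920795   0.06043911]
top 0.07 55 [ 0.61062209 -0.29949542  0.07396565]
top 0.09 120 [ 0.61262839 -0.30591043  0.10391331]
top 100 ((612.8148803710938, -306.2794494628906), (38.88943862915039, 11.141716003417969), 15.891185760498047) [[592.587890625, -306.24566650390625], [595.638671875, -316.96160888671875], [633.0418701171875, -306.313232421875], [629.9910888671875, -295.5972900390625]] 0.09677162661680028 0.1094326612789519
scene 0.05 379 [ 0.63725382 -0.29156479  0.06020973]
scene 0.07 104 [ 0.61194943 -0.3037905   0.07516273]
scene 0.09 172 [ 0.61226669 -0.30429187  0.10186249]
scene 127 ((613.220947265625, -307.2541809082031), (39.44514465332031, 16.533716201782227), 14.278435707092285) [[592.0687255859375, -304.1069641113281], [596.146484375, -320.1299133300781], [634.3731689453125, -310.4013977050781], [630.29541015625, -294.3784484863281]] 0.09612499045086331 0.11203454897047638
```

View pics/z_top.png

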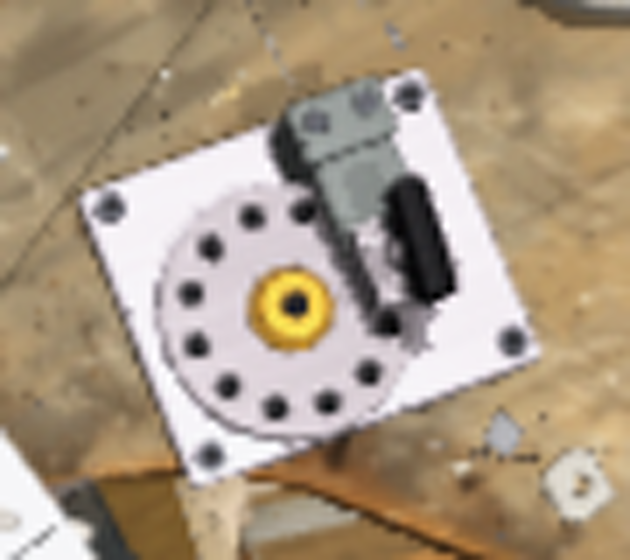

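View pics/z_scene.png

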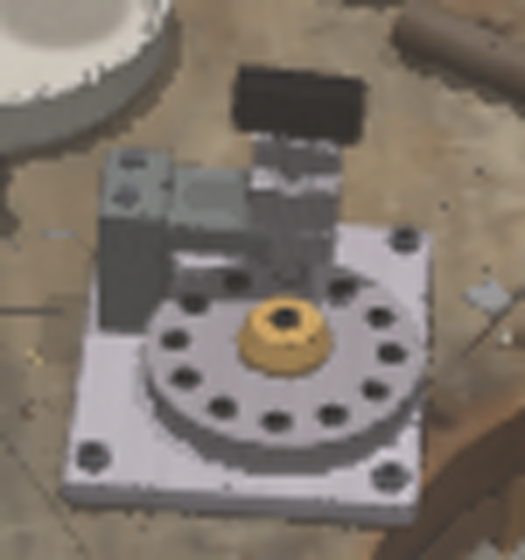

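Bar centre is about (0.613, -0.306, 0.096) with the bar at about +15.5°; both cameras agree. I'll route via small radius to stay away from the lamp.

```bash
cat >> h.py <<'E'
def go(xyz,yawdeg):
    """rel move to TCP xyz with tool x at yaw, tool down"""
    s=manip.state(); A=rot(s["tool_rot"]); c,n=np.cos(np.radians(yawdeg)),np.sin(np.radians(yawdeg))
    B=R.from_matrix(np.array([[c,n,0],[n,-c,0],[0,0,-1.]]))
    print("t",s["time"],"d",A.inv().apply(np.array(xyz)-s["tool_pos"]).round(4),"a",(A.inv()*B).as_rotvec().round(4))
E
python3 - <<'E'
from h import *
go([.33,-.33,.23],-74.3); go([.613,-.306,.16],-74.3)
E
```

```text
t 0.15 d [-0.1897 -0.1694  0.0007] a [-1.000e-04  1.600e-03  1.398e-01]
t 0.15 d [-0.0977 -0.4382  0.0706] a [-1.000e-04  1.600e-03  1.398e-01]
```

```bash
python3 -m handwheel '[{"dx":-0.047,"dy":-0.042,"az":0.03},{"dx":-0.095,"dy":-0.085,"az":0.07},{"dx":-0.142,"dy":-0.127,"az":0.1},{"dx":-0.19,"dy":-0.169,"az":0.14},{"dx":-0.19,"dy":-0.169,"az":0.14}]' 0
python3 - <<'E'
from h import *
go([.613,-.306,.16],-74.3)
E
```

```text
t 0.15 d [-0.0977 -0.4382  0.0706] a [-1.000e-04  1.600e-03  1.398e-01]invalid input at $[0]: expected keys dx, dy, dz, ax, ay, az
```

All six keys are needed.

```bash
python3 -m handwheel '[{"dx":-0.047,"dy":-0.042,"dz":0,"ax":0,"ay":0,"az":0.03},{"dx":-0.095,"dy":-0.085,"dz":0,"ax":0,"ay":0,"az":0.07},{"dx":-0.142,"dy":-0.127,"dz":0,"ax":0,"ay":0,"az":0.1},{"dx":-0.19,"dy":-0.169,"dz":0,"ax":0,"ay":0,"az":0.14},{"dx":-0.19,"dy":-0.169,"dz":0,"ax":0,"ay":0,"az":0.14}]' 0
python3 - <<'E'
from h import *
go([.613,-.306,.16],-74.3)
E
```

```text
time: 0.78
tool_pos: [0.3304, -0.3273, 0.2309]
tool_rot: [-0.0, 0.798, -0.602, 0.0]
contact_force: [0.6, -0.1, 0.2]
gripper_width: 0.998
t 0.775 d [ 0.0571 -0.2776  0.071 ] a [-0.0003  0.0002  0.0041]
```

```bash
python3 -m handwheel '[{"dx":0.011,"dy":-0.055,"dz":0.0,"ax":0,"ay":0,"az":0},{"dx":0.023,"dy":-0.11,"dz":0.01,"ax":0,"ay":0,"az":0},{"dx":0.034,"dy":-0.166,"dz":0.03,"ax":0,"ay":0,"az":0},{"dx":0.046,"dy":-0.222,"dz":0.05,"ax":0,"ay":0,"az":0},{"dx":0.057,"dy":-0.278,"dz":0.07,"ax":0,"ay":0,"az":0.004}]' 0
python3 -m handwheel '[{"dx":0,"dy":0,"dz":0,"ax":0,"ay":0,"az":0},{"dx":0,"dy":0,"dz":0,"ax":0,"ay":0,"az":0}]'
python3 - <<'E'
from h import *
go([.613,-.306,.079],-74.3); print(manip.state()["joint_pos"])
for n in("scene","top","wrist"):
    f=manip.grab_frame(n); np.savez(f"b_{n}.npz",**f); cv2.imwrite(f"pics/b_{n}.png",f["image"])
E
```

```text
time: 1.4
tool_pos: [0.6144, -0.311, 0.16]
tool_rot: [0.0, 0.796, -0.606, -0.0]
contact_force: [1.7, -1.0, 0.9]
gripper_width: 1.005
time: 1.65
tool_pos: [0.6124, -0.3108, 0.1605]
tool_rot: [0.0, 0.796, -0.606, -0.001]
contact_force: [-0.3, -1.0, 0.0]
gripper_width: 1.002
t 1.65 d [-0.0044 -0.002   0.0815] a [ 0.0012  0.0006 -0.0046]
[-5.77711860e-01  2.44289344e-01  1.52095011e+00 -5.00982461e-04
  1.37759153e+00  7.23771468e-01]
```

View pics/b_wrist.png

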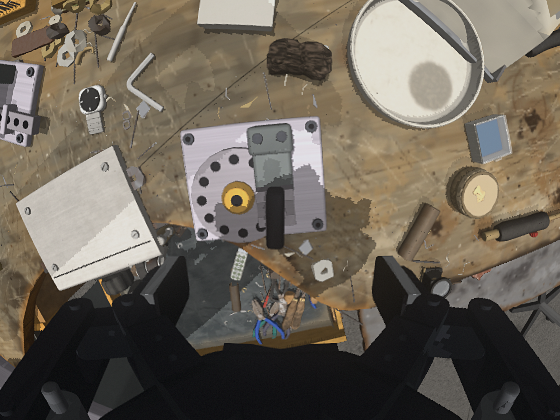

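View pics/b_scene.png

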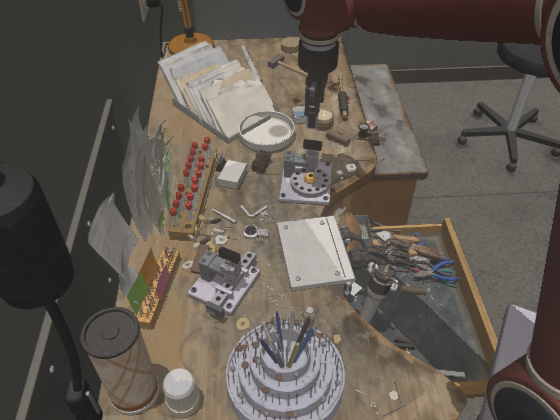

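The wrist view shows the bar at (275,218), vertical in the image, so the jaw is square to it. I'll cross-check its position with the wrist depth.

```bash
cat >> h.py <<'E'
def wcloud(f):
    v,u=np.mgrid[0:420,0:560].astype(float); K=f["K"]; a=(u-K[0,2])/K[0,0]; b=(v-K[1,2])/K[1,1]
    t=np.hypot(a,b)+1e-9; z=f["z_map"]; s=np.tan(t)/t
    return np.stack([a*s*z,-b*s*z,-z],-1)@rot(f["rotation"]).as_matrix().T+f["xyz"]
def bar(f,P,u0,u1,v0,v1,lo=.097,hi=.13):
    S=P[v0:v1,u0:u1].reshape(-1,3); B=f["image"][v0:v1,u0:u1].reshape(-1,3).max(1)
    m=(S[:,2]>lo)&(S[:,2]<hi)&(B<90); Q=S[m]; print(m.sum(), np.median(Q[:,2])); r=cv2.minAreaRect((Q[:,:2]*1000).astype(np.float32)); print(r)
    return Q
E
python3 - <<'E'
from h import *
f=np.load("b_wrist.npz");P=wcloud(f)
bar(f,P,255,300,175,260); bar(f,P,255,300,175,260,.102)
f=np.load("b_top.npz");bar(f,cloud(f),330,375,180,230)
E
```

```text
1091 0.10533937786281122
((613.7604370117188, -308.2989501953125), (39.37297058105469, 12.000905990600586), 15.594438552856445)
1054 0.10538386578965753
((613.75537109375, -308.2862548828125), (39.37894821166992, 11.997583389282227), 15.6486177444458)
0 nan
((0.0, 0.0), (0.0, 0.0), 0.0)
  return _methods._mean(a, axis=axis, dtype=dtype,
  ret = ret.dtype.type(ret / rcount)
```

Run:
```python
from h import *
go([.6135,-.3075,.079],-74.3)
```

```text
t 1.8 d [-0.0033 -0.002   0.0841] a [-0.0015 -0.002  -0.0055]
```

```bash
python3 -m handwheel '[{"dx":-0.003,"dy":-0.002,"dz":0.02,"ax":0,"ay":0,"az":-0.004},{"dx":-0.003,"dy":-0.002,"dz":0.045,"ax":0,"ay":0,"az":-0.004},{"dx":-0.003,"dy":-0.002,"dz":0.065,"ax":0,"ay":0,"az":-0.004},{"dx":-0.003,"dy":-0.002,"dz":0.08,"ax":0,"ay":0,"az":-0.004},{"dx":-0.003,"dy":-0.002,"dz":0.08,"ax":0,"ay":0,"az":-0.004}]'
python3 - <<'E'
from h import *
go([.6135,-.3075,.079],-74.3)
go([.6135,-.3075,.079],-74.3)
f=manip.grab_frame("wrist"); cv2.imwrite("pics/c_wrist.png",f["image"]);P=wcloud(f)
bar(f,P,180,370,150,300)
print(manip.state()["contact_force"])
f=manip.grab_frame("scene"); cv2.imwrite("pics/c_scene.png",cv2.resize(f["image"][100:220,240:380],None,fx=5,fy=5))
E
```

```text
time: 2.42
tool_pos: [0.6128, -0.306, 0.0793]
tool_rot: [0.0, 0.797, -0.604, -0.002]
contact_force: [1.1, 0.1, 0.2]
gripper_width: 0.998
t 2.425 d [ 0.0017 -0.0003  0.0003] a [ 0.0021  0.0024 -0.0003]
t 2.425 d [ 0.0017 -0.0003  0.0003] a [ 0.0021  0.0024 -0.0003]
1962 0.10509999629760097
((613.0070190429688, -288.3898010253906), (27.516942977905273, 52.82354736328125), 20.202302932739258)
[ 0.8139062  -0.84801176  1.63100062]
```

View pics/c_wrist.png

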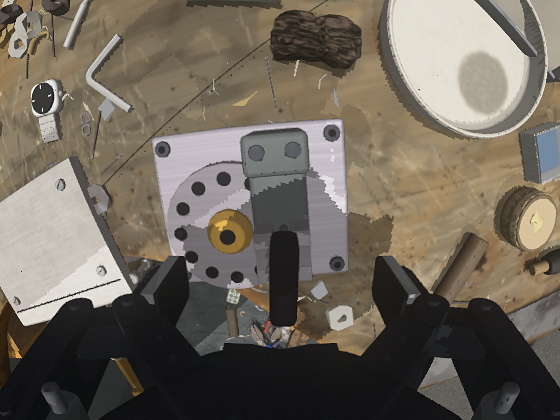

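View pics/c_scene.png

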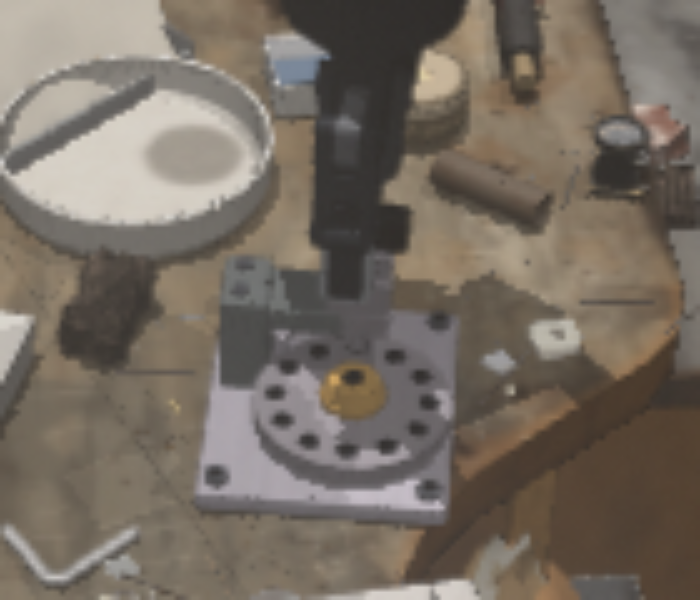

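Bar lies centred between the open jaws (bar column ~285, pads ~165 and ~395). Closing.

```bash
python3 -m handwheel '[{"dx":0.001,"dy":0,"dz":0,"ax":0,"ay":0,"az":0},{"dx":0.001,"dy":0,"dz":0,"ax":0,"ay":0,"az":0},{"dx":0.001,"dy":0,"dz":0,"ax":0,"ay":0,"az":0},{"dx":0.001,"dy":0,"dz":0,"ax":0,"ay":0,"az":0},{"dx":0.001,"dy":0,"dz":0,"ax":0,"ay":0,"az":0}]' 255
python3 -m handwheel '[{"dx":0,"dy":0,"dz":0,"ax":0,"ay":0,"az":0},{"dx":0,"dy":0,"dz":0,"ax":0,"ay":0,"az":0},{"dx":0,"dy":0,"dz":0,"ax":0,"ay":0,"az":0}]'
python3 - <<'E'
from h import *
s=manip.state();print(s["contact_force"],s["ft_torque"],s["gripper_width"],s["tool_pos"])
f=manip.grab_frame("scene"); cv2.imwrite("pics/d_scene.png",cv2.resize(f["image"][100:220,240:380],None,fx=5,fy=5))
f=manip.grab_frame("wrist"); cv2.imwrite("pics/d_wrist.png",f["image"])
E
```

```text
time: 3.15
tool_pos: [0.6142, -0.3073, 0.0817]
tool_rot: [-0.0, 0.797, -0.604, -0.0]
contact_force: [-0.2, 1.9, 3.0]
gripper_width: 0.127
time: 3.52
tool_pos: [0.6142, -0.3074, 0.0816]
tool_rot: [-0.0, 0.797, -0.604, -0.0]
contact_force: [-1.2, 2.0, 3.4]
gripper_width: 0.132
[-1.20120632  2.01220654  3.37786337] [ 0.46309743  0.26309418 -0.08739659] 0.13177920849302666 [ 0.61420209 -0.30741501  0.0816338 ]
```

View pics/d_wrist.png

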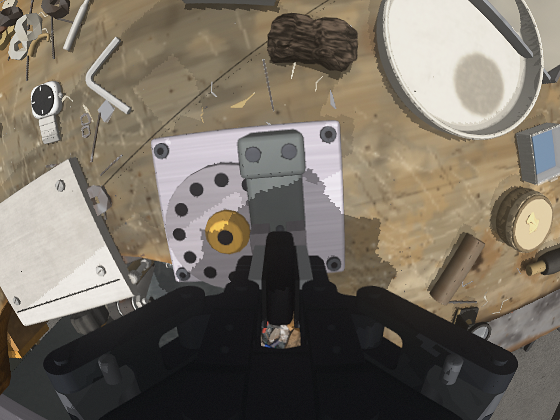

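Bar is held (opening ≈ 11 mm, bar centred at (280,280)). Lift 18 mm.

```bash
python3 -m handwheel '[{"dx":0,"dy":0,"dz":-0.005,"ax":0,"ay":0,"az":0},{"dx":0,"dy":0,"dz":-0.01,"ax":0,"ay":0,"az":0},{"dx":0,"dy":0,"dz":-0.015,"ax":0,"ay":0,"az":0},{"dx":0,"dy":0,"dz":-0.018,"ax":0,"ay":0,"az":0},{"dx":0,"dy":0,"dz":-0.018,"ax":0,"ay":0,"az":0}]'
python3 -m handwheel '[{"dx":0,"dy":0,"dz":0,"ax":0,"ay":0,"az":0}]'
python3 - <<'E'
from h import *
f=manip.grab_frame("wrist"); cv2.imwrite("pics/e_wrist.png",f["image"]);P=wcloud(f)
print(P[240:300:6,280].round(4).tolist())
f=manip.grab_frame("scene"); cv2.imwrite("pics/e_scene.png",cv2.resize(f["image"][100:220,240:380],None,fx=5,fy=5))
E
```

```text
time: 4.25
tool_pos: [0.6138, -0.3073, 0.0989]
tool_rot: [0.0, 0.797, -0.604, -0.001]
contact_force: [2.2, 0.6, -7.4]
gripper_width: 0.129
time: 4.38
tool_pos: [0.6138, -0.3073, 0.0987]
tool_rot: [-0.0, 0.797, -0.604, -0.001]
contact_force: [2.5, 1.7, -8.0]
gripper_width: 0.129
[[0.6324, -0.303, 0.1182], [0.631, -0.3035, 0.1208], [0.6291, -0.304, 0.1224], [0.6263, -0.3048, 0.1217], [0.6239, -0.3055, 0.1222], [0.6218, -0.306, 0.1234], [0.6186, -0.307, 0.1222], [0.6157, -0.3078, 0.122], [0.6134, -0.3084, 0.1228], [0.6108, -0.3092, 0.1232]]
```

View pics/e_scene.png

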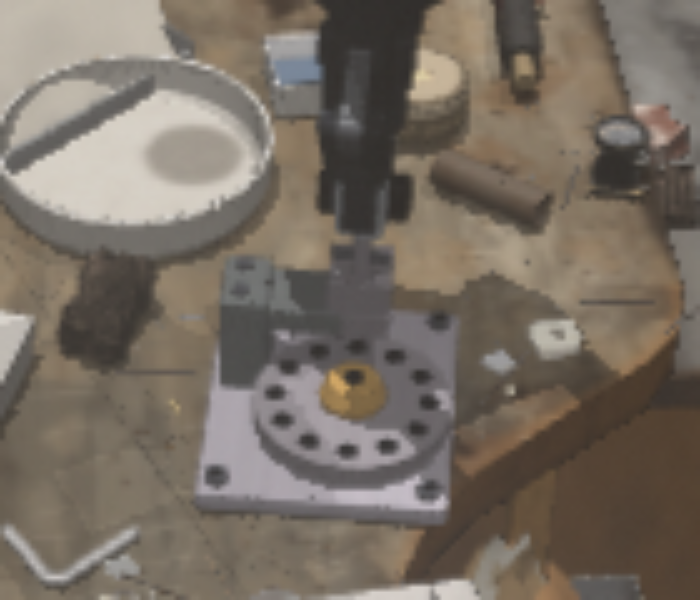

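View pics/e_wrist.png

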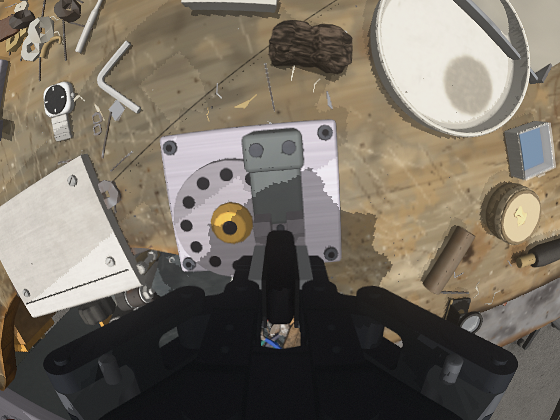

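Grip top rose from 0.105 to 0.1227 (lift ≈ 17.4 mm, spring force ~8 N). Small extra margin, then twist CCW (tool −az).

```bash
python3 -m handwheel '[{"dx":0,"dy":0,"dz":-0.0015,"ax":0,"ay":0,"az":0},{"dx":0,"dy":0,"dz":-0.0015,"ax":0,"ay":0,"az":-0.12},{"dx":0,"dy":0,"dz":-0.0015,"ax":0,"ay":0,"az":-0.24},{"dx":0,"dy":0,"dz":-0.0015,"ax":0,"ay":0,"az":-0.36},{"dx":0,"dy":0,"dz":-0.0015,"ax":0,"ay":0,"az":-0.48}]'
python3 - <<'E'
from h import *
s=manip.state();print(s["contact_force"],s["ft_torque"],s["gripper_width"],s["tool_pos"],s["joint_pos"])
E
```

```text
time: 5.1
tool_pos: [0.6138, -0.3072, 0.1005]
tool_rot: [-0.0, 0.919, -0.395, -0.001]
contact_force: [1.9, 2.0, -7.9]
gripper_width: 0.124
[ 1.94305115  2.01682465 -7.90939662] [ 0.38342259 -0.38493984 -0.02139483] 0.12387273894776533 [ 0.61377973 -0.30717456  0.1005147 ] [-5.72451930e-01  2.98376333e-01  1.56141296e+00  2.90581264e-04
  1.28309257e+00  2.40510320e-01]
```

```bash
python3 -m handwheel '[{"dx":0,"dy":0,"dz":0,"ax":0,"ay":0,"az":-0.13},{"dx":0,"dy":0,"dz":0,"ax":0,"ay":0,"az":-0.26},{"dx":0,"dy":0,"dz":0,"ax":0,"ay":0,"az":-0.39},{"dx":0,"dy":0,"dz":0,"ax":0,"ay":0,"az":-0.52},{"dx":0,"dy":0,"dz":0,"ax":0,"ay":0,"az":-0.65}]'
python3 -m handwheel '[{"dx":0,"dy":0,"dz":0,"ax":0,"ay":0,"az":-0.13},{"dx":0,"dy":0,"dz":0,"ax":0,"ay":0,"az":-0.26},{"dx":0,"dy":0,"dz":0,"ax":0,"ay":0,"az":-0.39},{"dx":0,"dy":0,"dz":0,"ax":0,"ay":0,"az":-0.44},{"dx":0,"dy":0,"dz":0,"ax":0,"ay":0,"az":-0.44}]'
python3 - <<'E'
from h import *
s=manip.state();print(s["contact_force"],s["ft_torque"],s["tool_pos"],s["joint_pos"]); print(rot(s["tool_rot"]).as_matrix()[:,0])
f=manip.grab_frame("wrist"); cv2.imwrite("pics/f_wrist.png",f["image"]);P=wcloud(f)
print(P[240:300:6,280].round(4).tolist())
E
```

```text
time: 5.72
tool_pos: [0.6136, -0.307, 0.1004]
tool_rot: [-0.001, 0.997, -0.081, -0.001]
contact_force: [0.5, 1.9, -8.4]
gripper_width: 0.129
time: 6.35
tool_pos: [0.6134, -0.307, 0.1003]
tool_rot: [-0.001, 0.991, 0.136, -0.001]
contact_force: [-0.4, 3.3, -8.0]
gripper_width: 0.128
[-0.35903889  3.29324302 -8.0090363 ] [ 0.5281926  -0.05100892 -0.00709589] [ 0.61339793 -0.30697678  0.10026577] [-5.72445232e-01  2.98395802e-01  1.56183686e+00  1.22151011e-04
  1.28378594e+00 -8.44973914e-01]
[ 0.96310118  0.26913529 -0.00152266]
[[0.6078, -0.2895, 0.1186], [0.6079, -0.29, 0.1238], [0.6087, -0.2927, 0.1233], [0.6091, -0.2942, 0.1258], [0.6101, -0.2977, 0.1236], [0.6108, -0.3002, 0.1238], [0.6115, -0.3028, 0.124], [0.6122, -0.3052, 0.1247], [0.6129, -0.3077, 0.1252], [0.6138, -0.311, 0.1243]]
```

View pics/f_wrist.png

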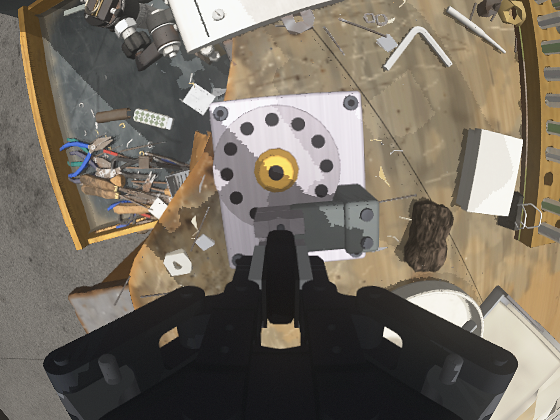

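Turned 90°, and the bar moved with the jaws (still vertical at (280,275)). Now lower into the groove until the spring load leaves the wrist.

```bash
python3 -m handwheel '[{"dx":0,"dy":0,"dz":0.003,"ax":0,"ay":0,"az":0},{"dx":0,"dy":0,"dz":0.005,"ax":0,"ay":0,"az":0},{"dx":0,"dy":0,"dz":0.007,"ax":0,"ay":0,"az":0},{"dx":0,"dy":0,"dz":0.0075,"ax":0,"ay":0,"az":0},{"dx":0,"dy":0,"dz":0.0075,"ax":0,"ay":0,"az":0}]'
python3 - <<'E'
from h import *
f=manip.grab_frame("wrist"); cv2.imwrite("pics/g_wrist.png",f["image"]);P=wcloud(f)
print(P[246:300:6,280].round(4).tolist())
print(manip.state()["contact_force"])
E
```

```text
time: 7.02
tool_pos: [0.6137, -0.3073, 0.0933]
tool_rot: [-0.0, 0.991, 0.136, -0.001]
contact_force: [-2.5, 3.4, -5.5]
gripper_width: 0.124
[[0.6082, -0.2903, 0.1167], [0.6088, -0.2923, 0.1179], [0.6096, -0.2953, 0.1169], [0.6102, -0.2974, 0.1178], [0.6109, -0.2997, 0.1185], [0.6116, -0.3025, 0.1181], [0.6123, -0.305, 0.1186], [0.6134, -0.3089, 0.1166], [0.6139, -0.3106, 0.1185]]
[-2.92948808  3.53167656 -5.44278561]
```

```bash
python3 -m handwheel '[{"dx":0,"dy":0,"dz":0.0007,"ax":0,"ay":0,"az":0},{"dx":0,"dy":0,"dz":0.0014,"ax":0,"ay":0,"az":0},{"dx":0,"dy":0,"dz":0.0014,"ax":0,"ay":0,"az":0}]'
python3 - <<'E'
from h import *
f=manip.grab_frame("wrist");P=wcloud(f)
print(np.median(P[250:300,275:286,2]))
print(manip.state()["contact_force"])
E
```

```text
time: 7.45
tool_pos: [0.6138, -0.3073, 0.0931]
tool_rot: [-0.0, 0.991, 0.136, -0.001]
contact_force: [-5.5, 5.8, -2.8]
gripper_width: 0.127
0.11710037741541943
[-3.90941677  5.26436805 -2.04539483]
```

Lift stopped at about 11.5 mm while the wrist load dropped from 8 to 2–3 N, so the pin is resting on the groove. Release.

```bash
python3 -m handwheel '[{"dx":0,"dy":0,"dz":0,"ax":0,"ay":0,"az":0},{"dx":0,"dy":0,"dz":0,"ax":0,"ay":0,"az":0},{"dx":0,"dy":0,"dz":0,"ax":0,"ay":0,"az":0},{"dx":0,"dy":0,"dz":0,"ax":0,"ay":0,"az":0}]' 90
python3 - <<'E'
from h import *
f=manip.grab_frame("wrist");cv2.imwrite("pics/h_wrist.png",f["image"]);P=wcloud(f)
print(np.median(P[255:300,278:284,2]))
print(manip.state()["contact_force"])
E
```

```text
time: 8.0
tool_pos: [0.6146, -0.3081, 0.0926]
tool_rot: [0.001, 0.991, 0.136, 0.001]
contact_force: [-0.1, 0.0, 0.0]
gripper_width: 0.644
0.11670775190564195
[-0.01177433 -0.23895502 -0.36454531]
```

View pics/h_wrist.png

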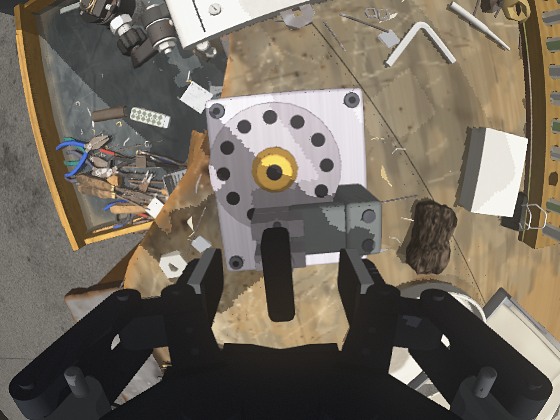

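The jaws are open and clear of the bar, which spans (275,230)–(285,320). It stays up with its top at 0.1167 (lift ≈ 11.4 mm). Backing straight up.

```bash
python3 -m handwheel '[{"dx":0,"dy":0,"dz":-0.015,"ax":0,"ay":0,"az":0},{"dx":0,"dy":0,"dz":-0.04,"ax":0,"ay":0,"az":0},{"dx":0,"dy":0,"dz":-0.07,"ax":0,"ay":0,"az":0},{"dx":0,"dy":0,"dz":-0.09,"ax":0,"ay":0,"az":0},{"dx":0,"dy":0,"dz":-0.09,"ax":0,"ay":0,"az":0}]'
python3 -m handwheel '[{"dx":0,"dy":0,"dz":0,"ax":0,"ay":0,"az":0},{"dx":0,"dy":0,"dz":0,"ax":0,"ay":0,"az":0},{"dx":0,"dy":0,"dz":0,"ax":0,"ay":0,"az":0}]'
python3 - <<'E'
from h import *
f=manip.grab_frame("wrist");cv2.imwrite("pics/i_wrist.png",f["image"]);P=wcloud(f)
bar(f,P,255,300,170,270,.105)
f=manip.grab_frame("scene");cv2.imwrite("pics/i_scene.png",f["image"])
# rail grip
for g in(np.load("a_scene.npz"),f):
    S=cloud(g)[235:275,205:250].reshape(-1,3); m=(S[:,2]>.095)&(S[:,2]<.15); print("rail",m.sum(),np.percentile(S[m,2],[50,95]) if m.any() else 0)
print(manip.state()["contact_force"])
E
```

```text
time: 8.68
tool_pos: [0.6153, -0.3083, 0.1851]
tool_rot: [0.002, 0.991, 0.136, 0.002]
contact_force: [-0.3, 0.4, -0.3]
gripper_width: 0.646
time: 9.05
tool_pos: [0.6136, -0.3073, 0.1805]
tool_rot: [-0.001, 0.991, 0.136, -0.001]
contact_force: [-0.2, 0.8, -0.6]
gripper_width: 0.647
997 0.11642192707562554
((613.13916015625, -307.6379089355469), (11.998457908630371, 38.9316520690918), 20.310497283935547)
rail 198 [0.10565955 0.10889075]
rail 192 [0.10561681 0.10899861]
[-0.57979607  0.08681888  0.27034725]
```

View pics/i_wrist.png

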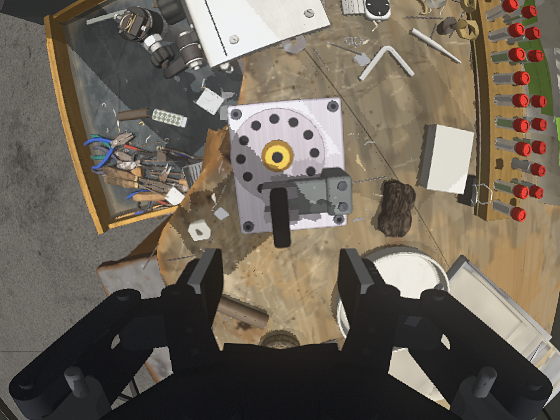

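View pics/i_scene.png

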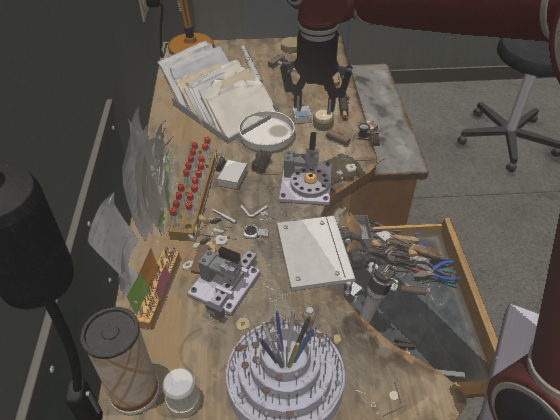

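The wrist view has the free bar at (280,218), turned and raised. Grip top is at 0.1164, so lift ≈ 11.1 mm. It re-centred to yaw 110.3°, and the rail grip height is unchanged. Handing in.

```bash
python3 -c "
from plant import manip
print(manip.job_done())"
```

```text
the job is handed in; nothing more can be done
None
```

The index table's plunger is parked up in its rest groove and stays there on its own, and the job is handed in at about 9 s of the 38 s allowed. I pinched the T grip from above, lifted it about 18–19 mm, twisted it a quarter turn counter-clockwise, lowered it until the wrist load dropped, let go and backed straight up.

Last checks before handing in:
- **Lift:** the grip top was at 0.1164 m, against 0.1053 m when down. That is about 11.1 mm, inside the 9–13.5 mm range.
- **Twist:** the bar turned 94.7° (1.65 rad) between the first and last measurement. It shifted about 5° when released, which fits it centring itself in the groove after starting with some play in the slot.
- **Rail:** its grip height did not change (0.1057 m before, 0.1056 m after).
- **Contact:** the open gripper was well above the fixture with about 0.6 N or less at the wrist, which is sensor noise.

None of these checks failed. The cameras disagreed by 1–2 mm on where the grip was, so I aimed between them. The measured tool pose showed similar noise, mostly in height.

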